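# Hold the home hub's pairing button down with the button pin

### The arm

A 7-joint arm with a two-finger parallel gripper is mounted at the origin on the work surface. World frame = base frame: x ahead of the robot, y to its left, z up, the work surface at z = 0. Lengths are in m, angles in rad, forces in N, time in s.
With the tool pointing down it reaches from about 0.375 to 0.925 m from the base axis. Payload 3.1 kg.
Tool frame: the origin (TCP) lies between the finger pads; the fingertips stand 19 mm ahead of it and the grasp point (between the pads) is the TCP; z points along the fingers, y is the direction in which the jaws open and shut (so a half turn about z gives the same grasp; the last joint's range is limited). The gripper opens to 85 mm and grips with 20 to 120 N. Pads are 22 mm wide; open, the fingers measure 114 mm over their backs; the gripper's body (76 mm by 85 mm) begins 54 mm behind the grasp point. The pads swing forward as they close: fully open they stand 13 mm farther back than shut.
Start: joints at [-1.333, 0.383, 0.044, 1.598, -0.018, 1.161, -0.05], TCP at [0.214, 0.614, 0.25] pointing down, gripper open.
Joint ranges: [-2.61, 2.61], [-0.41, 2.15], [-1.48, 1.57], [0, 2.5], [-1.57, 4.71], [0.05, 1.97], [-2.85, 2.85]. Speed limits (rad/s): [2.79, 2.79, 3.14, 3.14, 3.14, 3.14, 3.14].

### API

Orientations are given as a unit quaternion [x, y, z, w].
In Python, from bench import move_ptp, movel, move_j, move_gripper, pause, inverse_kinematics, read_camera, camera_params, MotionError, sign_off, look_for, tip_of, read_time_s, read_qpos, read_joint_vel, read_effort, read_eef_pos, read_tcp_rot, read_ft_force, read_ft_torque, read_finger_gap gives the robot as it stands. Calls block until the motion is done:
- move_ptp(position, orientation): joint-space move of the TCP to a pose.
- movel(position, orientation=None, speed=0.15): straight line of the TCP; orientation=None keeps the orientation; speed is the mean speed in m/s.
- move_j(angles): joint-space move.
- move_gripper(opening, effort=None): finger opening in m; effort is the grip in N (None keeps the last); returns when the fingers have stopped.
- pause(seconds).
- inverse_kinematics(position, orientation): joint angles nearest the present ones, or None.
- read_camera(name): name is "side" or "top" or "wrist"; returns the picture (420x560x3 uint8, red, green, blue); there is no depth.
- camera_params(name): a dict with "K" (3x3 intrinsics, pixels), "dist_coeffs" ([k1, k2, p1, p2, k3] as OpenCV has them; the pictures are not rectified), "camera_from_world" (4x4, takes a point from world to camera coordinates). Camera axes: x right, y down, z forward; pixel columns grow to the right and rows downward; lengths in m; the calibration is good to about 2 mm. A picture is of the moment at which its call begins: read the wrist's pose just before it. camera_params takes no time and is no camera call; for the wrist camera it gives the pose at the moment of the call.
A pose or a line that the arm cannot do raises MotionError and nothing moves.
- sign_off(): hands the job in, once; it reports no verdict.
Trained networks look in the newest picture that a camera, given by its name, has taken for a name from the list of things; names that differ only in an ending like _2 or _b are one class to them, and where a whole thing is asked for, a point or a joint stands for the part that bears it (a point fixed in the world has none). Each returns a list of dicts, best first, with "confidence" (0 to 1); they miss things now and then, are a little off and sometimes report something else, mostly with a low value. They report only what shows in the picture. A call takes as long as a camera call. They do not tell look-alikes from the thing itself.
- look_for(camera, name): "at" ([column, row] in pixels, amid what is visible of it).
- tip_of(camera, name): "at" ([column, row] in pixels: a listed point, or the origin of a listed thing).
Readings, each from a call of its own:
- read_time_s(): time.
- read_qpos(): joint angles.
- read_joint_vel(): joint speeds.
- read_effort(): joint torques, N m.
- read_eef_pos(): TCP position.
- read_tcp_rot(): TCP orientation.
- read_ft_force(): force on the tool from outside, world axes, zero at the start.
- read_ft_torque(): the same for the moment, N m.
- read_finger_gap(): finger opening in m.
Only numpy, scipy, OpenCV 4.12 (cv2) and the standard library are available. Lean on these libraries where they do the work, as an engineer would, in place of code of your own. Each camera call takes 0.05 s, during which the arm holds its last target. There are 200 camera calls.

### The job

Lift the button pin (the straight round wooden grip with a flat disc on top and a thin steel end) out of the wooden caddy, put its steel end into the hub's round well and press the pairing button there at least halfway in, with a light push of a few newtons and the pin square to the hub's sloping face. Finish while still gripping the pin and holding the button down like that; do not let go. Leave the square reset button alone, do not disturb the other things on the table or in the caddy, and never push hard on the hub.

Things in the scene. Friction and masses are not known exactly. Their poses are not given: they have to be found in the camera images.
- pin: button pin, loose, 40-85 g, round: straight dark-wood grip 22 mm across, 78 mm long, its top 7 mm a flat disc 36 mm across; below it a flat-ended steel pin 6 mm across, 45 mm long. Stands upright in one caddy compartment, grip on the floor, steel in the floor's hole (9.5 mm across, 47 mm deep). Origin: on its axis where grip meets steel; own +z up the grip (top +78 mm, tip -45 mm)
- pin_tip (a point): the end of the steel pin, on its axis, 45 mm below the origin of pin; same axes as pin
- caddy: light-oak caddy, fixed, 74 (own x) x 160 (own y) x 70 mm tall; three open compartments along its own y, centres at y = -50, 0, +50 mm, each about 65 (x) by 45-50 mm (y), floors 50 mm above the table, walls 20 mm above the floors. A pin, a screwdriver and a pen stand in them, in any order. Origin: centre of its underside
- hub: white home hub, fixed: slab 120 x 160 x 28 mm on a grey foot, top face sloping down 0.35 rad (20 deg) towards own -x (its front, roughly facing the robot), about 80 mm high at the rear. Two wells in the face: a ROUND one, 22 mm across, at own y = +35 mm and a SQUARE one, 20 mm, at y = -35 mm. Origin: centre of its underside, own z vertical
- pairing_top (a point): centre of the top of the round grey pairing button (20 mm across) in the ROUND well; at rest 12 mm below the sloping face, at (+4, +35, +48) mm from the origin of hub in its axes. Own +z is square to the sloping face, outwards (leaning 0.35 rad from vertical towards the hub's -x); the button is pressed along -z and this point moves with it
- pairing (a joint): how far the pairing button is pushed in, m: 0 at rest, 0.008 at the stop. A spring pushes back with 1 N at the start of the travel rising evenly to 5 N at the stop (500 N/m)
- reset (a joint): how far the square reset button in the SQUARE well is pushed in, m: 0 at rest, 0.008 at the stop; same spring. To be left alone
- mug: white ceramic mug, 84 mm across, 105 mm tall, handle at its own +y; origin: centre of its underside. Bystander
- remote_long: black TV remote lying flat, 190 x 48 x 18 mm; origin: centre of its underside. Bystander
- remote_short: black TV remote lying flat, 150 x 40 x 18 mm; origin: centre of its underside. Bystander
- power_bank: grey rounded power bank lying flat, 70 x 130 x 26 mm; origin: centre of its underside. Bystander
- dongle: small black USB dongle with a steel plug, 48 x 18 x 9 mm, lying between caddy and hub; origin: on its underside, near the middle. Bystander
- glasses_case: brown glasses case, 60 x 160 x 42 mm; origin: centre of its underside. Bystander
- screwdriver: stubby screwdriver standing in another compartment of the caddy: bulging dark-wood handle with a domed top, 25 mm across, 55 mm tall above the compartment floor, no disc on top. Origin: on its axis where the handle stands on the floor. Bystander
- pen: slim dark-wood pen standing in another compartment of the caddy: 15 mm across, 79 mm tall above the compartment floor, tapering to a point at the top. Origin: on its axis where it stands on the floor. Bystander
Things that resemble listed ones, but are neither listed nor needed, are in the scene too. What is shaped like the pin but orange or turquoise is not meant. Leave any purple or yellow look-alike of the caddy alone.

How it is judged:
By the outcome, as a careful person would: the job done as asked, in the order asked, and still so for the second after the job is handed in, while the arm keeps its last pose, push and grip.
It also fails if it takes over 32 s, if anything falls off the work surface, if the arm or the gripper's body presses on something with over 40 N, if the wrist force passes 120 N, or if a joint passes its speed limit or range.

## Working session

There is one attempt and no reset: what is moved stays moved. The work goes in short steps, each a Python script; the robot and the scene stay as the last script left them, time stands still between calls to the robot, and variables do not carry over. Pictures are saved under pics/ and viewed, about 8 in all and at most 12, crops included, and the job is handed in when it is done.

```bash
mkdir -p pics; ls; python3 - <<'E'
from bench import *
import cv2,numpy as np
ims=[]
for c in("side","top"):
    im=read_camera(c); cv2.imwrite(f"pics/{c}0.png",im[...,::-1]); 
    for n in("pin","caddy","hub","pairing_top","pin_tip"):
        print(c,n,[(np.round(d["at"]).tolist(),round(d["confidence"],2)) for d in look_for(c,n)[:4]],[(np.round(d["at"]).tolist(),round(d["confidence"],2)) for d in tip_of(c,n)[:4]])
    p=camera_params(c);T=np.linalg.inv(p["camera_from_world"]);print(T.round(3).tolist(),p["K"],p["dist_coeffs"])
print(read_time_s(),read_tcp_rot(),read_ft_force())
E
```

```text
pics
side pin [([272.0, 250.0], 0.87), ([230.0, 300.0], 0.65), ([219.0, 247.0], 0.6), ([208.0, 177.0], 0.49)] [([221.0, 267.0], 0.96), ([231.0, 315.0], 0.94), ([272.0, 272.0], 0.75)]
side caddy [([346.0, 235.0], 0.94), ([327.0, 362.0], 0.72), ([277.0, 281.0], 0.59)] [([277.0, 287.0], 0.78), ([348.0, 243.0], 0.71), ([322.0, 374.0], 0.7)]
side hub [([273.0, 160.0], 0.64)] [([270.0, 167.0], 0.98)]
side pairing_top [([182.0, 263.0], 0.28)] []
side pin_tip [([222.0, 250.0], 0.88), ([274.0, 250.0], 0.8), ([229.0, 298.0], 0.71), ([354.0, 298.0], 0.17)] [([226.0, 280.0], 0.93), ([233.0, 331.0], 0.79), ([354.0, 301.0], 0.57)]
[[-0.999, -0.027, 0.029, 0.508], [-0.039, 0.571, -0.82, 1.012], [0.005, -0.82, -0.572, 0.712], [0.0, 0.0, 0.0, 1.0]] [[456.07083829   0.         274.45780779]
 [  0.         456.07083829 214.16260088]
 [  0.           0.           1.        ]] [-0.14337787  0.          0.          0.          0.        ]
top pin [([220.0, 156.0], 0.71), ([157.0, 172.0], 0.66), ([208.0, 205.0], 0.5)] [([220.0, 164.0], 0.76), ([164.0, 176.0], 0.7)]
top caddy [([214.0, 213.0], 0.88), ([279.0, 285.0], 0.77), ([119.0, 251.0], 0.62)] [([214.0, 215.0], 0.95), ([278.0, 285.0], 0.6)]
top hub [([432.0, 202.0], 0.61)] [([427.0, 204.0], 0.57), ([319.0, 206.0], 0.57)]
top pairing_top [([417.0, 198.0], 0.6)] [([414.0, 198.0], 0.37)]
top pin_tip [([219.0, 160.0], 0.76), ([155.0, 170.0], 0.76), ([208.0, 204.0], 0.68)] [([163.0, 182.0], 0.84), ([223.0, 170.0], 0.54)]
[[0.008, -0.983, 0.184, 0.344], [-1.0, -0.01, -0.01, 0.109], [0.012, -0.184, -0.983, 1.126], [0.0, 0.0, 0.0, 1.0]] [[443.7169811    0.         283.72587099]
 [  0.         443.7169811  206.59516681]
 [  0.           0.           1.        ]] [0.01218159 0.         0.         0.         0.        ]
1.1 [ 1.67073300e-01  9.85944477e-01  2.19890809e-05 -1.57212776e-05] [ 0.93049916  0.13462207 -0.17065392]
```

View pics/side0.png

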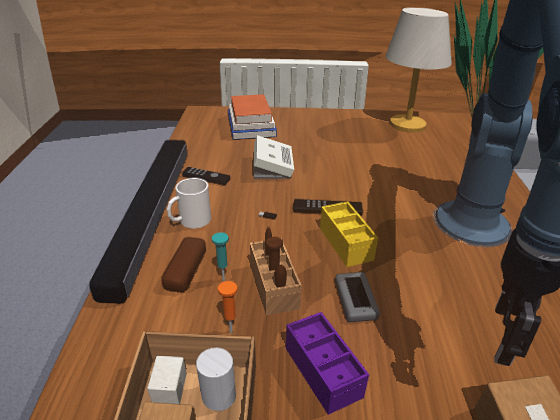

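View pics/top0.png

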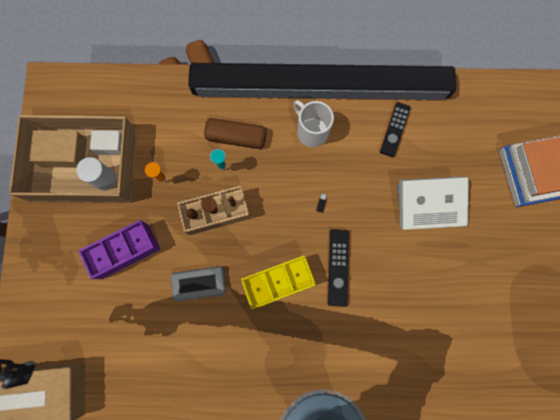

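Side view: the oak caddy is at (275,275). Its middle piece at (273,245) has a flat disc on top, while its neighbours look like the pen at (268,235) and the screwdriver at (280,275). Top view: oak caddy (213,210), middle piece (208,205), hub (433,203), round well (417,199), square well (449,198). Rivals for the pin are turquoise, top (219,157), and orange, top (154,171); both stand outside the oak caddy, so they're excluded.

Next I'll get a coarse fix and take the wrist camera over the caddy.

```bash
cat > h.py <<'E'
from bench import *
import cv2,numpy as np
from scipy.spatial.transform import Rotation as R
def ray(p,uv):
    u=cv2.undistortPoints(np.array([[uv]],float),np.array(p["K"]),np.array(p["dist_coeffs"]))[0,0]
    T=np.linalg.inv(p["camera_from_world"]); d=T[:3,:3]@[u[0],u[1],1]; return T[:3,3],d/np.linalg.norm(d)
def atz(p,uv,z):
    o,d=ray(p,uv); return o+d*(z-o[2])/d[2]
def tri(rs):
    A=sum(np.eye(3)-np.outer(d,d) for o,d in rs); b=sum((np.eye(3)-np.outer(d,d))@o for o,d in rs)
    x=np.linalg.solve(A,b); return x,[np.linalg.norm(np.cross(x-o,d)) for o,d in rs]
def proj(p,X):
    M=np.array(p["camera_from_world"]); return cv2.projectPoints(np.atleast_2d(np.array(X,float)),cv2.Rodrigues(M[:3,:3])[0],M[:3,3],np.array(p["K"]),np.array(p["dist_coeffs"]))[0][:,0]
def snap(c,name):
    p=camera_params(c); im=read_camera(c); cv2.imwrite(f"pics/{name}.png",im[...,::-1]); return p,im
def nets(c,names):
    for n in names:
        print(c,n,*[[(np.round(d["at"],1).tolist(),round(d["confidence"],2)) for d in f(c,n)[:3]] for f in(look_for,tip_of)])
def down(yaw,tilt=None):  # tool pointing down, jaw (y) axis at angle yaw in world
    y=np.array([np.cos(yaw),np.sin(yaw),0]); z=np.array([0,0,-1.]); return R.from_matrix(np.c_[np.cross(y,z),y,z]).as_quat()
E
python3 - <<'E'
from h import *
s,t=camera_params("side"),camera_params("top")
print("pin",tri([ray(s,(274,244)),ray(t,(208,204))]))
print("caddyz.07",atz(t,(213,210),.07),"ends",atz(t,(180,217),.07),atz(t,(246,201),.07),"well",atz(t,(417,199),.05),atz(t,(449,198),.05))
w=camera_params("wrist");T=np.linalg.inv(w["camera_from_world"])
Rt=R.from_quat(read_tcp_rot()).as_matrix()
print("cam in tcp",(Rt.T@(T[:3,3]-read_eef_pos())).round(3),(Rt.T@T[:3,:3]).round(3).tolist(),w["K"],w["dist_coeffs"])
E
```

```text
pin (array([0.53546951, 0.27308229, 0.1211193 ]), [np.float64(0.0008732506122310331), np.float64(0.0008732506122310372)])
caddyz.07 [0.53150945 0.26873137 0.07      ] ends [0.51361852 0.34718526 0.07      ] [0.55449119 0.18971882 0.07      ] well [ 0.5679758 -0.2327973  0.05     ] [ 0.57134188 -0.31251348  0.05      ]
cam in tcp [ 0.085  0.001 -0.123] [[0.0, -0.945, -0.328], [1.0, 0.0, 0.0], [-0.0, -0.328, 0.945]] [[318.45644526   0.         276.3104421 ]
 [  0.         318.45644526 208.56959482]
 [  0.           0.           1.        ]] [0.00996643 0.         0.         0.         0.        ]
```

```bash
python3 - <<'E'
from h import *
yaw=np.deg2rad(14.6)
for y in(yaw,yaw+np.pi):
    print(np.round(inverse_kinematics([.535,.273,.27],down(y)),2), np.round(inverse_kinematics([.535,.273,.1],down(y)),2))
move_ptp([.535,.273,.27],down(yaw))
p,im=snap("wrist","w1"); nets("wrist",["pin","caddy","pin_tip"]); np.save("w1.npy",p,allow_pickle=True)
movel([.535,.273,.21],speed=.15)
p,im=snap("wrist","w2"); nets("wrist",["pin","caddy","screwdriver","pen"]); np.save("w2.npy",p,allow_pickle=True)
print(read_time_s())
a,b=cv2.imread("pics/w1.png"),cv2.imread("pics/w2.png")
cv2.imwrite("pics/w12.png",cv2.resize(np.hstack([a[:,100:460],b[:,100:460]]),(800,467)))
E
```

```text
[-0.91  0.29  0.44  1.72 -0.13  1.17 -0.17] [-0.88  0.49  0.42  1.85 -0.26  0.85 -0.08]
[ 0.37  0.58 -1.24  1.66  0.57  1.32  2.43] [-0.46  0.47 -0.09  1.83  0.06  0.85  2.81]
wrist pin [([277.3, 202.0], 0.71), ([385.5, 241.5], 0.7), ([414.2, 73.0], 0.66)] [([278.7, 184.2], 0.97), ([390.2, 74.2], 0.93), ([369.6, 219.1], 0.56)]
wrist caddy [([276.1, 166.7], 0.86), ([245.6, 10.0], 0.81), ([101.7, 257.7], 0.68)] [([122.7, 254.9], 0.95), ([276.9, 170.4], 0.85)]
wrist pin_tip [([382.5, 239.3], 0.95), ([281.5, 202.3], 0.72), ([414.6, 72.2], 0.64)] [([358.8, 207.9], 0.88), ([373.9, 80.0], 0.56)]
wrist pin [([409.1, 265.4], 0.85), ([453.9, 60.6], 0.68), ([274.9, 223.7], 0.62)] [([384.6, 240.0], 0.94), ([411.3, 68.9], 0.79), ([275.0, 198.0], 0.68)]
wrist caddy [([226.6, 4.3], 0.68), ([274.3, 177.4], 0.58), ([70.0, 273.5], 0.58)] [([276.2, 179.0], 0.84), ([102.1, 274.0], 0.71)]
wrist screwdriver [([271.0, 149.4], 0.8)] [([272.0, 144.9], 0.67)]
wrist pen [([278.8, 271.0], 0.62)] [([278.9, 245.0], 0.65)]
4.1583
```

View pics/w12.png

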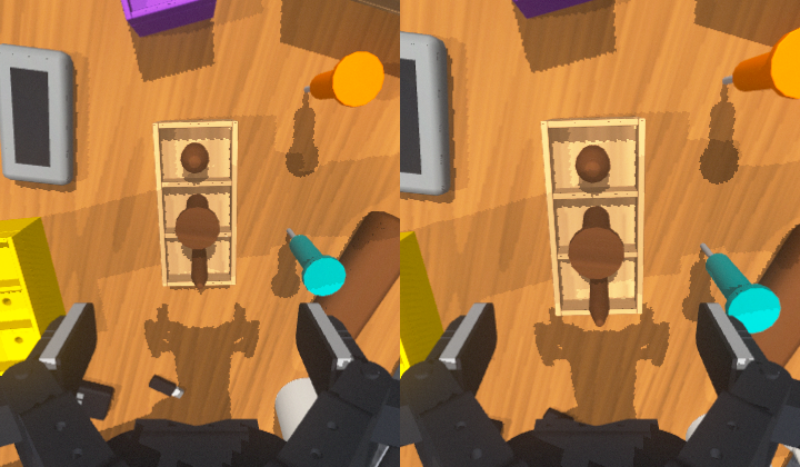

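The two wrist views show the oak caddy holding the screwdriver (domed, far), the pin in the middle with its wide flat disc, left (197,229) and right (596,253) in the composite, and the pointed pen (near). The turquoise and orange pins lie outside. The middle piece is the only one with a flat disc.

```bash
python3 - <<'E'
from h import *
a=np.load("w1.npy",allow_pickle=True).item();b=np.load("w2.npy",allow_pickle=True).item()
s,t=camera_params("side"),camera_params("top")
f1=lambda x,y:(x*.9+100,y*.9); f2=lambda x,y:((x-400)*.9+100,y*.9)
rs=[ray(a,f1(197,229)),ray(b,f2(596,253))]
print("disc w",tri(rs),"all",tri(rs+[ray(s,(274,243)),ray(t,(208.5,204))]))
for z in(.121,.128):print(z,atz(a,f1(197,229),z),atz(b,f2(596,253),z))
c=[atz(b,f2(*q),.07) for q in((543,121),(645,119),(557,315),(643,313))]
print(np.round(c,4)); m=np.mean(c,0); d=(c[0]+c[1]-c[2]-c[3])/2; print("ctr",m,"len",np.linalg.norm(d),"ang",np.degrees(np.arctan2(d[1],d[0])), np.linalg.norm(c[0]-c[1]))
im=cv2.imread("pics/w2.png")[150:330,200:360]; cv2.imwrite("pics/c.png",cv2.resize(im,None,fx=4,fy=3.3*4/3.3,interpolation=cv2.INTER_CUBIC)[:600])
i=cv2.resize(cv2.imread("pics/top0.png")[160:250,370:500],(780,540),interpolation=cv2.INTER_CUBIC);cv2.imwrite("pics/hubc.png",i)
E
```

```text
disc w (array([0.53694562, 0.26914686, 0.11607899]), [np.float64(3.285788872414252e-05), np.float64(3.285788872433284e-05)]) all (array([0.53584285, 0.27159454, 0.1225954 ]), [np.float64(0.0005767537529036302), np.float64(0.0004844777019414433), np.float64(0.00117748611678868), np.float64(0.0002385169854025401)])
0.121 [0.53647593 0.27074069 0.121     ] [0.53646036 0.27113408 0.121     ]
0.128 [0.53585363 0.27301718 0.128     ] [0.53572428 0.2739516  0.128     ]
[[0.48   0.339  0.07  ]
 [0.5495 0.3585 0.07  ]
 [0.524  0.1867 0.07  ]
 [0.5946 0.2071 0.07  ]]
ctr [0.53702585 0.27284237 0.07      ] len 0.15827202799627108 ang 106.35637843362606 0.07223393113505998
```

View pics/c.png

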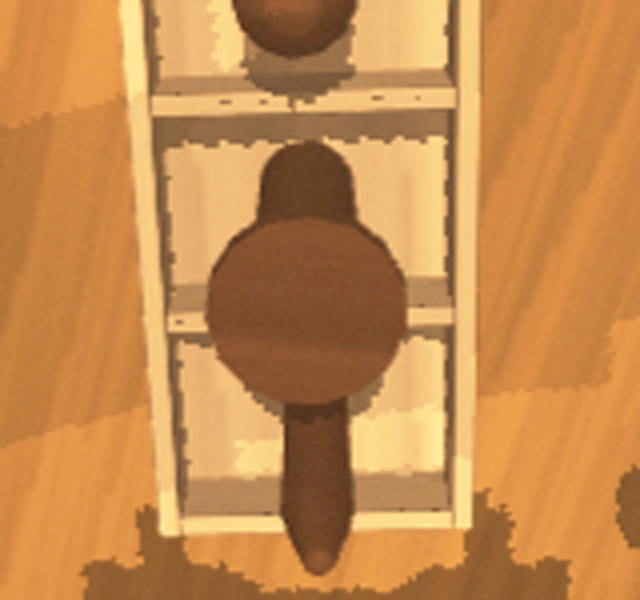

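Enlarged: the middle piece is a flat disc about 36 mm across, at wrist px (276.5,227), on a straight 22 mm grip. It's the button pin. Height (~0.123–0.128 m) and caddy size check out. Grasping now.

```bash
python3 - <<'E'
from h import *
q=down(np.deg2rad(16.4)); x,y=.536,.2735
move_gripper(.062,60)
movel([x,y,.16],q,speed=.12); f0=np.array(read_ft_force())
for z in(.135,.115,.097):
    movel([x,y,z],speed=.08); f=np.array(read_ft_force())-f0; print(z,f.round(2))
    if np.linalg.norm(f)>4: raise SystemExit("contact")
move_gripper(.015,60); print("gap",read_finger_gap(),(np.array(read_ft_force())-f0).round(2),read_eef_pos(),read_time_s())
E
```

```text
0.135 [-0.65 -0.21  0.38]
0.115 [0.3  0.13 1.03]
0.097 [0.22 0.26 0.53]
gap 0.030033012706560506 [ 0.28 -0.13  2.29] [0.53644088 0.27377911 0.09755675] 6.725
```

```bash
python3 - <<'E'
from h import *
snap("wrist","w3"); snap("side","s3"); print(read_finger_gap())
a=cv2.imread("pics/w3.png")[120:420,130:430]
s,t=camera_params("side"),0
u=proj(s,[.536,.2735,.11])[0].astype(int);b=cv2.imread("pics/s3.png")[u[1]-50:u[1]+50,u[0]-50:u[0]+50]
cv2.imwrite("pics/g3.png",np.hstack([cv2.resize(a,(400,400)),cv2.resize(b,(400,400),interpolation=cv2.INTER_CUBIC)]))
E
```

```text
0.029945289116478306
```

View pics/g3.png

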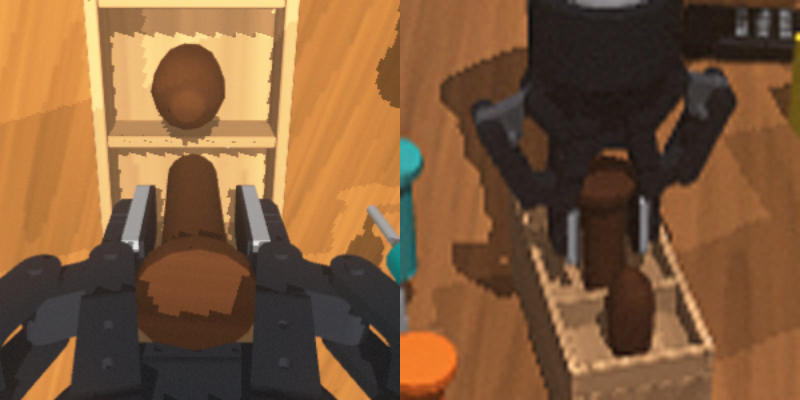

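The fingers behind the pads stop on the 36 mm disc, so the pads never reach the grip and a straight-down grasp won't work. I'll back off and come in tilted about 55° from the robot side, jaws along the caddy's y, so the disc stays clear of the fingers. IK check first.

```bash
cat >> h.py <<'E'
def tool(axis,phi,th,sgn=-1):
    """tool rotation: pin axis 'axis', approach azimuth phi (tool heads that way), th = angle between tool z and -axis"""
    a=np.array(axis)/np.linalg.norm(axis); d=np.array([np.cos(phi),np.sin(phi),0]); d-=a*(a@d); d/=np.linalg.norm(d)
    z=np.sin(th)*d-np.cos(th)*a; y=sgn*np.cross(a,d); return np.c_[np.cross(y,z),y,z]
rq=lambda M:R.from_matrix(M).as_quat()
E
python3 - <<'E'
from h import *
move_gripper(.062); movel([.536,.2735,.20],speed=.2)
P=np.array([.536,.2735,.094]); hy=np.deg2rad(0); ax=[-np.sin(.35),0,np.cos(.35)]
W=np.array([.57,-.235,.05]); C=W+np.array(ax)*.09
lo=np.array([-2.61,-.41,-1.48,0,-1.57,.05,-2.85]);
for th in(50,55,60):
  for sg in(-1,1):
    M=tool([0,0,1],np.deg2rad(16.4),np.deg2rad(th),sg); r=[]
    for b in(0,.1): 
        j=inverse_kinematics(P-M[:,2]*b,rq(M)); r.append(None if j is None else np.round(j,2).tolist())
    print(th,sg,r)
    for ph in range(-90,181,30):
        M=tool(ax,np.deg2rad(ph),np.deg2rad(th),sg); j=inverse_kinematics(C,rq(M)); j2=inverse_kinematics(C+.06*np.array(ax),rq(M))
        if j is not None: print("   hub",ph,np.round(j,2).tolist(),j2 is not None)
E
```

```text
50 -1 [[0.07, 0.52, -0.82, 2.34, 2.29, 0.73, 2.33], None]
   hub -90 [-0.4, 0.45, 0.36, 2.18, 1.24, 0.8, 1.86] True
   hub -60 [-0.07, 0.39, 0.04, 2.39, 2.03, 0.86, 1.58] True
   hub 0 [-0.56, 1.66, 1.34, 2.47, 3.3, 1.88, 0.2] True
   hub 30 [1.35, 0.65, -0.6, 2.16, -1.51, 0.79, 1.32] True
   hub 60 [0.59, 0.64, 0.26, 1.93, -1.3, 1.34, 1.34] True
   hub 90 [0.13, 0.88, 0.83, 1.72, -1.24, 1.74, 1.57] True
   hub 120 [0.16, 0.82, 0.64, 1.54, -0.84, 1.68, 1.69] True
   hub 150 [0.11, 0.79, 0.51, 1.45, -0.46, 1.61, 1.83] True
   hub 180 [-0.02, 0.72, 0.42, 1.5, -0.09, 1.46, 1.98] True
50 1 [[0.44, 0.87, -1.25, 2.33, 2.25, 1.01, -0.45], None]
   hub -90 [-0.87, 0.64, 0.92, 2.19, 0.92, 0.52, -1.09] True
   hub -60 [-0.82, 0.59, 0.87, 2.42, 2.16, 0.54, -1.92] True
   hub -30 [1.11, 0.62, -0.87, 2.48, 2.84, 1.05, -1.21] False
   hub 0 [1.83, 1.14, -1.26, 2.38, 3.32, 0.45, -0.47] True
   hub 30 [1.35, 0.65, -0.6, 2.16, -1.51, 0.79, -1.83] True
   hub 60 [0.24, 0.76, 0.7, 1.95, -1.48, 1.58, -1.74] True
   hub 90 [0.07, 0.93, 0.92, 1.72, -1.29, 1.81, -1.54] True
   hub 120 [-0.0, 0.96, 0.94, 1.
[... 1935 characters left out ...]
, 0.82, 0.4, 1.39, -0.05, 1.64, 1.97] True
60 1 [[-0.87, 0.48, 0.14, 2.44, 2.64, 0.81, -1.51], None]
   hub -90 [-0.89, 0.77, 0.89, 2.16, 0.95, 0.65, -1.22] True
   hub -60 [-0.91, 0.8, 0.87, 2.41, 2.03, 0.65, -2.04] True
   hub -30 [1.55, 1.49, -1.28, 2.47, 3.14, 1.37, -0.39] False
   hub 0 [1.66, 1.02, -0.99, 2.38, 3.86, 0.77, -1.01] True
   hub 30 [1.4, 0.78, -0.61, 2.13, -1.51, 0.93, -1.72] True
   hub 60 [0.28, 0.89, 0.7, 1.89, -1.55, 1.8, -1.69] True
   hub 90 [0.25, 0.93, 0.7, 1.62, -1.21, 1.86, -1.58] True
   hub 120 [0.17, 0.96, 0.7, 1.43, -0.9, 1.89, -1.42] True
   hub 150 [-0.07, 1.05, 0.91, 1.34, -0.69, 1.9, -1.11] True
   hub 180 [-0.27, 0.99, 0.89, 1.4, -0.35, 1.67, -0.91] True
```

View pics/hubc.png

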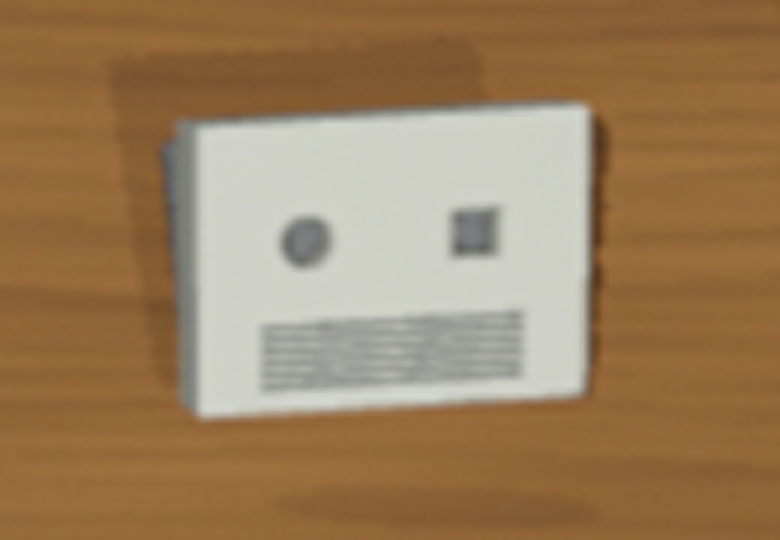

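From the top, the hub's round well is at about (421,200) and the square one at (449,198), with the grille towards the robot. Tilted grasps at the caddy are awkward: the elbow is folded or the turquoise pin is in the way. Gripping the disc rim with the pads from above is simpler. With the jaws along hub x, the 20° lean falls in the jaw plane, where the flat pads hold it.

```bash
python3 - <<'E'
from h import *
q=down(np.deg2rad(16.4)); x,y=.536,.2735
movel([x,y,.1245],q,speed=.1); f0=np.array(read_ft_force())
move_gripper(.025,80); print("gap",read_finger_gap(),(np.array(read_ft_force())-f0).round(2),read_eef_pos())
movel([x,y,.24],speed=.12); print("gap",read_finger_gap(),(np.array(read_ft_force())-f0).round(2),read_time_s())
snap("wrist","w4"); snap("side","s4"); snap("top","t4"); nets("side",["pin_tip","pin","pairing_top"])
s=camera_params("side"); e=read_eef_pos(); M=R.from_quat(read_tcp_rot()).as_matrix()
print("pred tip side",proj(s,np.array(e)+M[:,2]*.1195), "wrist",proj(camera_params("wrist"),np.array(e)+M[:,2]*.1195))
u=proj(s,e-np.array([0,0,.06]))[0].astype(int);b=cv2.imread("pics/s4.png")[u[1]-60:u[1]+60,u[0]-60:u[0]+60]
a=cv2.imread("pics/w4.png")[60:420,100:460]
cv2.imwrite("pics/g4.png",np.hstack([cv2.resize(a,(400,400)),cv2.resize(b,(400,400),interpolation=cv2.INTER_CUBIC)]))
for ph in(-3,3):
  hx=np.array([np.cos(np.deg2rad(ph)),np.sin(np.deg2rad(ph)),0]); ax=-np.sin(.35)*hx+np.array([0,0,np.cos(.35)])
  Y=hx*np.cos(.35)+np.array([0,0,np.sin(.35)]); Mh=np.c_[np.cross(Y,-ax),Y,-ax]
  for h in(.12,.16,.2):print(ph,h,inverse_kinematics(np.array([.57,-.235,.05])+ax*h,rq(Mh)))
E
```

```text
gap 0.032587713296578266 [-1.19 -0.11  5.94] [0.53693384 0.2739953  0.12593531]
gap 0.032539469045178473 [-1.34 -0.68 -0.15] 10.3167
side pin_tip [([223.2, 248.2], 0.78), ([274.3, 207.9], 0.65), ([226.0, 299.6], 0.59)] [([274.8, 243.8], 0.96), ([224.9, 280.9], 0.93), ([233.8, 330.2], 0.57)]
side pin [([219.7, 246.9], 0.96), ([229.4, 299.8], 0.84), ([274.1, 208.4], 0.62)] [([274.5, 226.2], 0.89), ([221.4, 266.5], 0.7), ([267.6, 215.1], 0.27)]
side pairing_top [] [([326.5, 208.9], 0.48)]
pred tip side [[273.35849878 244.30014028]] wrist [[275.46311964 210.86116467]]
-3 0.12 [-0.40863612  0.28624185  0.9215553   2.1197592  -0.66106182  0.61398042
  0.90764168]
-3 0.16 [-0.6026009   0.21104155  1.12866782  2.12218607 -0.55423624  0.67487734
  0.82831841]
-3 0.2 [-0.89884175  0.0815191   1.40421506  2.11610923 -0.34783887  0.72037915
  0.66868759]
3 0.12 [-0.46909824  0.35571635  1.04703669  2.10596818 -0.81234543  0.70135919
  1.15306846]
3 0.16 [-0.54005647  0.23509334  1.10563725  2.10380284 -0.6250301   0.72217525
  1.00903916]
3 0.2 [-0.84107426  0.24125539  1.46325865  2.09677317 -0.62794534  0.82199765
  1.02776151]
```

View pics/g4.png

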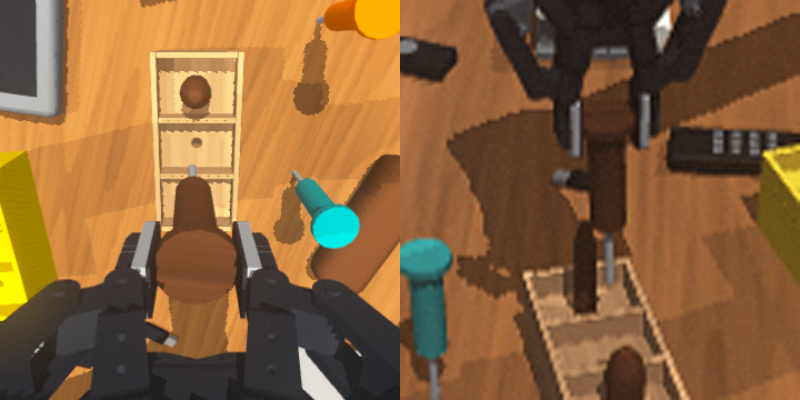

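Left: the pin is gripped by its disc and hangs straight, with the tip at about (192,166) against a predicted (195,168). The middle compartment is empty, and the pen and screwdriver are still standing. Right: the tip is at about (609,283), clear of the caddy. Next I'll carry it to the hub and look there.

```bash
cat >> h.py <<'E'
def Rz(a): return R.from_euler("z",a).as_matrix()
def hubpts(v,P): return np.array([v[0],v[1],v[2]])+np.array(P)@Rz(v[3]).T
S,Cc=np.sin(.35),np.cos(.35)
fc=np.array([4-12*S,0,48+12*Cc])/1e3
ex=np.array([Cc,0,S]); 
HP=[fc+[0,.035,0],fc+[0,-.035,0],fc+.06*ex+[0,.08,0],fc+.06*ex-[0,.08,0],fc-.06*ex-[0,.08,0],fc-.06*ex+[0,.08,0]]
E
python3 - <<'E'
from h import *
from scipy.optimize import least_squares
t=camera_params("top")
uv=np.array([(306,242),(475,232),(197,122),(590,103),(586,396),(200,418)])/6+[370,160]
r=least_squares(lambda v:(proj(t,hubpts(v,HP))-uv).ravel(),[.57,-.27,0,.05]); print(r.x,r.fun.round(1))
v=r.x; w=hubpts(v,[HP[0]])[0]; print("well",w)
q=down(v[3])
movel([.55,.1,.25],q,speed=.3); movel([w[0],w[1]-.035,.25],q,speed=.3)
p,im=snap("wrist","w5"); np.save("w5.npy",p,allow_pickle=True); nets("wrist",["pairing_top","pin_tip"]); print("pred well",proj(p,hubpts(v,HP)).round(1).tolist())
e=read_eef_pos();print("tip pred",proj(p,[e[0],e[1],e[2]-.1195]),e,read_time_s())
E
```

```text
[ 0.55695676 -0.27170006  0.00851995  0.06643315] [ 0.1  2.6  0.5  2.7 -0.2 -0.9  0.1 -1.3 -0.1 -1.6 -0.4 -1.6]
well [ 0.55451879 -0.23678489  0.06779243]
wrist pairing_top [([291.9, 155.2], 0.69)] [([270.2, 231.8], 0.55), ([293.7, 154.8], 0.54)]
wrist pin_tip [([277.6, 284.1], 0.77)] [([274.2, 209.4], 0.91)]
pred well [[277.6, 157.6], [277.3, 225.3], [344.2, 109.3], [332.6, 274.3], [227.5, 255.1], [219.8, 107.5]]
tip pred [[275.46279333 212.60886034]] [ 0.55497563 -0.27034773  0.24999303] 13.1417
```

View pics/w5.png

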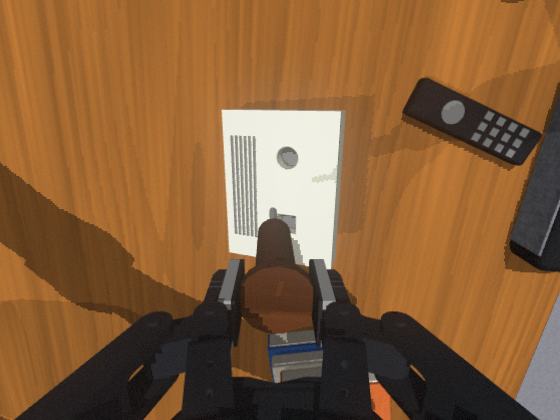

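The wrist view shows the round well at (288,157.5), about 10 px from the fit: the wells are not centred on the face as I assumed. The square one is at about (287,224), partly hidden. The pin tip is at (273,210). Refitting with the face offset free, from both views.

```bash
python3 - <<'E'
from h import *
from scipy.optimize import least_squares
t=camera_params("top");w=np.load("w5.npy",allow_pickle=True).item()
uv=np.array([(306,242),(475,232),(197,122),(590,103),(586,396),(200,418)])/6+[370,160]
uw=np.array([(288,157.5),(343,111),(228,253),(223,111)]); iw=[0,2,4,5]
def pts(v):
    H=np.array(HP); H[2:]+=v[4]*ex; return hubpts(v,H)
def res(v): P=pts(v); return np.r_[(proj(t,P)-uv).ravel(),(proj(w,P[iw])-uw).ravel()]
r=least_squares(res,[.57,-.27,0,.05,0],loss="soft_l1"); print(r.x.round(4),res(r.x).round(1).reshape(-1,2).tolist())
print("well fit",pts(r.x)[0],"tri",tri([ray(t,uv[0]),ray(w,uw[0])]),"z.059",atz(t,uv[0],.0593),atz(w,uw[0],.0593),atz(t,uv[1],.0593))
im=read_camera("wrist"); b=im[135:180,265:310].min(2).astype(int); print((b<150).sum()); m=(im[135:180,265:310].max(2)<165).astype(np.uint8)
n,l,st,c=cv2.connectedComponentsWithStats(m); print([(st[i].tolist(),c[i]+[265,135]) for i in range(1,n) if st[i][4]>40])
E
```

```text
[ 0.5665 -0.2734  0.0026  0.0602 -0.0099] [[-0.1, -0.8], [0.0, -0.5], [-0.2, -0.2], [-0.4, -0.2], [-0.9, -0.9], [-0.7, -1.4], [-0.6, 1.5], [-0.4, 1.0], [0.4, -0.1], [-0.9, -1.7]]
well fit [ 0.56427136 -0.23846295  0.06189441] tri (array([ 0.56386114, -0.23856479,  0.05897793]), [np.float64(0.0014634308519293027), np.float64(0.0014634308519294052)]) z.059 [ 0.56279639 -0.239538    0.0593    ] [ 0.56486446 -0.23745078  0.0593    ] [ 0.56770675 -0.30917916  0.0593    ]
347
[([12, 10, 21, 23, 349], array([287.4269341 , 155.75071633]))]
```

Round well rim ≈ (0.564,-0.238,0.059), height matches the expected 0.0593, hub yaw ≈ 0.062. Now tilting the pin square to the face above the well, then checking.

```bash
cat >> h.py <<'E'
YAW=.062; hx=np.array([np.cos(YAW),np.sin(YAW),0]); ax=-S*hx+np.array([0,0,Cc]); Yt=hx*Cc+np.array([0,0,S])
QH=rq(np.c_[np.cross(Yt,-ax),Yt,-ax]); RIM=np.array([.564,-.238,.0593]); L=.1205
tcp=lambda h,off=np.zeros(3): RIM+off+ax*(h+L)   # tip at height h above rim along the axis
E
python3 - <<'E'
from h import *
movel(tcp(.06),QH,speed=.12); movel(tcp(.025),speed=.08); print(read_finger_gap(),read_ft_force(),read_time_s())
e=np.array(read_eef_pos()); print(e,tcp(.025), R.from_quat(read_tcp_rot()).as_matrix()[:,2],-ax)
p,_=snap("wrist","w6"); s=camera_params("side"); t=camera_params("top"); snap("side","s6"); nets("side",["pin_tip"]);nets("wrist",["pin_tip","pairing_top"]); snap("top","t6"); nets("top",["pin_tip"])
tip=e-ax*L; org=e-ax*(L-.045); top=e+ax*.002
for c,k in(("wrist",p),("side",s),("top",t)): print(c,proj(k,[tip,org,RIM]).round(1).tolist())
u=proj(s,tip)[0].astype(int)-[0,15];v=proj(t,tip)[0].astype(int)
def crop(n,c,h): 
    return cv2.resize(cv2.imread(f"pics/{n}.png")[c[1]-h:c[1]+h,c[0]-h:c[0]+h],(400,400),interpolation=cv2.INTER_CUBIC)
cw=proj(p,tip)[0].astype(int)
cv2.imwrite("pics/g6.png",np.hstack([crop("w6",cw,80),crop("s6",u,40)])); print("crops",cw-80,u-40)
E
```

```text
0.032292448598863904 [-0.28116727 -0.47640088 -1.01649898] 14.4667
[ 0.51493981 -0.24143364  0.19607703] [ 0.51420423 -0.2410913   0.19597873] [ 0.34190384  0.02031699 -0.93951529] [ 0.34223897  0.02124605 -0.93937271]
side pin_tip [([228.5, 297.2], 0.95), ([222.4, 248.7], 0.77), ([285.3, 122.4], 0.49)] [([229.5, 328.3], 0.83), ([226.3, 281.6], 0.65), ([276.7, 148.3], 0.5)]
wrist pin_tip [([273.6, 284.2], 0.78)] [([270.0, 209.6], 0.6)]
wrist pairing_top [([277.9, 195.3], 0.55)] [([274.9, 195.7], 0.73)]
top pin_tip [([431.2, 208.5], 0.74), ([155.5, 171.1], 0.73), ([219.7, 159.7], 0.69)] [([163.5, 179.9], 0.66), ([222.5, 168.9], 0.62), ([423.5, 203.7], 0.58)]
wrist [[276.4, 210.5], [276.3, 232.7], [275.6, 200.7]]
side [[273.6, 148.6], [278.8, 135.9], [271.1, 155.5]]
top [[424.0, 201.1], [430.6, 204.1], [420.4, 199.8]]
crops [196 130] [233  93]
```

View pics/g6.png

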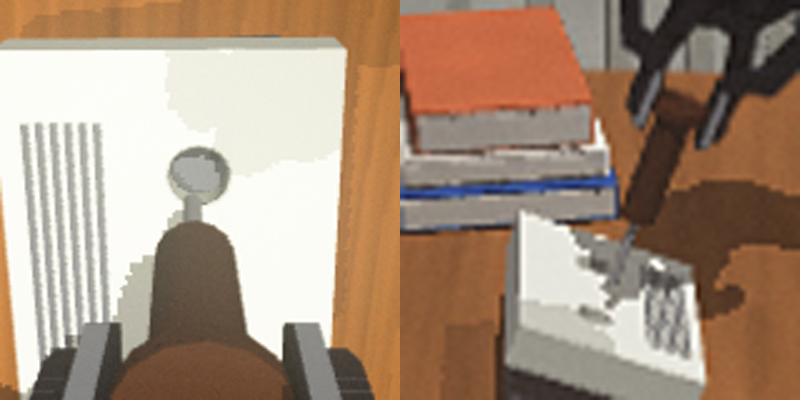

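The wrist crop shows the well centred at full-frame (275,200), against a predicted (275.6,200.7). The tip is at (273,209), about 2 mm to hub -x of prediction, so the pin leans about 1° in the grip. The side view agrees in direction. I'll correct that 1° and go in with force watched.

```bash
cat >> h.py <<'E'
B=.018; a2=-np.sin(.35+B)*hx+np.array([0,0,np.cos(.35+B)]); Y2=hx*np.cos(.35+B)+np.array([0,0,np.sin(.35+B)])
QH=rq(np.c_[np.cross(Y2,-a2),Y2,-a2])
def fa(n=6):
    r=[]
    for _ in range(n): r.append(np.array(read_ft_force())); pause(.03)
    return np.mean(r,0)
E
python3 - <<'E'
from h import *
movel(tcp(.020),QH,speed=.05); f0=fa(10); np.save("f0.npy",f0)
movel(tcp(-.006),speed=.06); f=fa()-f0; print("in",f.round(2),f@ax)
h=-.006; hits=0
while h>-.019:
    h-=.001; movel(tcp(h),speed=.03); f=fa()-f0; e=np.array(read_eef_pos()); print(round(h,4),round((e-RIM)@ax-L,4),f.round(2),round(f@ax,2))
    if f@ax>3 or np.linalg.norm(f)>6: break
print(read_time_s(),read_finger_gap())
E
```

```text
in [-0.08  0.1  -0.1 ] -0.0713496926170323
-0.007 -0.007 [-0.34  0.57 -0.5 ] -0.36
-0.008 -0.008 [-0.06 -0.12 -0.38] -0.33
-0.009 -0.009 [-0.04 -0.28  0.16] 0.17
-0.01 -0.01 [-0.23 -0.04  0.07] 0.15
-0.011 -0.011 [-0.04 -0.14  0.44] 0.43
-0.012 -0.0119 [-0.51 -0.25  1.13] 1.25
-0.013 -0.0129 [-0.47 -0.05  1.43] 1.5
-0.014 -0.0139 [-0.88 -0.1   2.28] 2.45
-0.015 -0.0149 [-0.93  0.28  2.34] 2.51
-0.016 -0.016 [-0.82 -0.29  2.96] 3.07
20.8833 0.03274847314722128
```

Contact was at −11.5 mm (expected −12), and force follows the spring: 3.1 N ≈ 4.1 mm. Going about 1.7 mm further.

```bash
python3 - <<'E'
from h import *
f0=np.load("f0.npy")
movel(tcp(-.0177),speed=.03); pause(.3); f=fa(15)-f0; e=np.array(read_eef_pos()); print((e-RIM)@ax-L,f.round(2),f@ax,read_finger_gap())
p,_=snap("wrist","w7"); snap("side","s7"); s=camera_params("side")
tip=e-ax*L; org=e-ax*(L-.045); d=e
print(proj(p,[d,org,tip]).round(1).tolist(),proj(s,[d,org,tip]).round(1).tolist(),read_time_s())
c=proj(p,org)[0].astype(int);u=proj(s,org)[0].astype(int)
def crop(n,c,h): return cv2.resize(cv2.imread(f"pics/{n}.png")[c[1]-h:c[1]+h,c[0]-h:c[0]+h],(400,400),interpolation=cv2.INTER_CUBIC)
cv2.imwrite("pics/g7.png",np.hstack([crop("w7",c,80),crop("s7",u,40)])); print(c-80,u-40)
E
```

```text
-0.017679055964904558 [-1.19 -0.26  3.94] 4.11300274006995 0.03241312764436764
[[276.2, 299.6], [274.3, 232.8], [273.6, 210.6]] [[283.0, 126.5], [274.1, 148.0], [269.1, 160.3]] 22.0333
[194 152] [234 108]
```

View pics/g7.png

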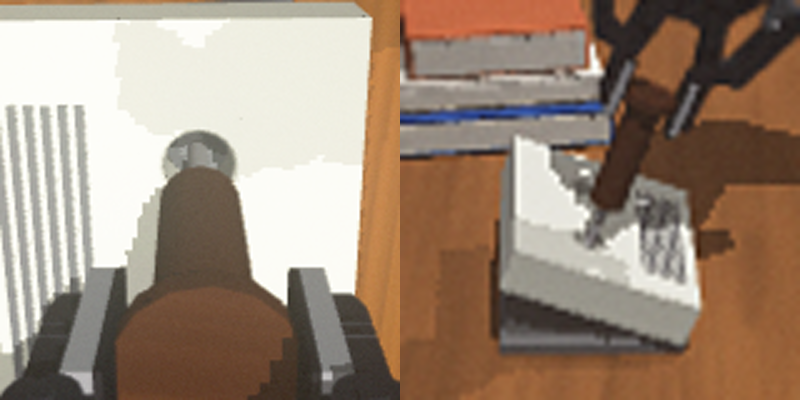

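The steel end is inside the round well, clear of its walls. The pin is square to the face, the reaction is 4.1 N along the axis (≈ 6 mm in), and the grip is holding. Handing in.

```bash
python3 -c "
from h import *
f=fa(6)-np.load('f0.npy');print(f@ax,read_finger_gap(),read_time_s());sign_off()"
```

```text
4.261114571314318 0.032081088674804366 22.2333
the job is handed in; nothing more can be done
```

The button pin is out of the oak caddy and its steel end is in the hub's round well, holding the pairing button down. I handed the job in at 22.2 s with the pin still gripped.

**Last checks:**
- **Push:** the reaction along the pin was 4.1–4.3 N. Contact came at 11.5 mm below the face, against an expected 12 mm. That puts the button about 6 mm into its 8 mm travel, judged from tip position and force, as I had no direct joint reading.
- **Squareness:** the reaction lay within about 4° of the face normal. I corrected the tool for a lean of about 1° that showed in the wrist view. The last pictures show the steel clear of the well walls.
- **Bystanders:** I saw no sign of anything else being disturbed. The pen and screwdriver were standing after the lift, but I did not check the whole table again at the end.

**What went wrong or disagreed:**
- **First grasp:** the straight-down grasp on the grip failed because the fingers closed on the 36 mm disc. I released it and gripped the disc rim at 80 N instead.
- **Gap reading:** the finger gap read about 32.4 mm on the 36 mm disc, lower than expected, but it stayed steady throughout.
- **Hub position:** my first fit, from the top view, was about 10 mm off because I took the wells as centred on the face. Refitting with a wrist view fixed it.

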